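# Pack the yellow stone case into its tray

### The job

Pack the yellow stone dental models into the grey case tray: stand each of the four upright and centred (to within about a centimetre) on the pad of the same colour as the disc on its top. Set them down gently, never dropping them, and leave the two white plaster models, which belong to another case, where they are.

Things in the scene. Friction and masses are not known exactly. Their poses are not given: they have to be found in the camera images.
- upper_model: Yellow (buff) dental stone upper-jaw model with a RED disc: base 50 mm long (x), 52 mm wide (y), 20 mm tall; horseshoe of teeth on top to 27 mm around a 21 mm disc. Grip across y, 52 mm: the sides are flat from x = -25 to +8 mm. Front corners cut off at 45 degrees. About 110 g. Origin: centre of the underside (z = 0 at start); z up, x to the front teeth.
- lower_model: Yellow (buff) dental stone lower-jaw model with a BLUE disc: base 50 mm long (x), 52 mm wide (y), 20 mm tall; horseshoe of teeth on top to 27 mm around a 21 mm disc. Grip across y, 52 mm: the sides are flat from x = -25 to +8 mm. Front corners rounded. About 110 g. Origin: centre of the underside (z = 0 at start); z up, x to the front teeth.
- quadrant_model: Yellow (buff) dental stone quarter-jaw model with a GREEN disc: rectangular base 50 mm long (x), 32 mm wide (y), 20 mm tall; one row of five teeth along its +y side to 27 mm, an 18 mm disc beside them. Grip across y, 32 mm. About 65 g. Origin: centre of the underside (z = 0 at the start); z up, x along the row of teeth.
- front_model: Yellow (buff) dental stone front-teeth model with a BLACK disc: plain rectangular base 32 mm long (x) by 46 mm wide (y), 20 mm tall, six small teeth to 27 mm along its +x edge, an 18 mm disc behind them. Grip across y (46 mm). About 60 g. Origin: centre of the underside (z = 0 at start); z up, x to the front teeth.
- white_upper: WHITE plaster upper-jaw model, otherwise the same shape and size as upper_model and also with a red disc. It belongs to another case: leave it. Origin: centre of the underside (z = 0 at start); z up, x to the front teeth.
- white_quadrant: WHITE plaster quarter-jaw model, otherwise the same shape and size as quadrant_model and also with a green disc. It belongs to another case: leave it. Origin: centre of the underside; z up.
- red_pad: Red pad, 60 mm (x) by 70 mm (y), 2 mm thick, fixed in the grey case tray. Origin: centre of its underside, 4 mm above the work surface, its top at 6 mm; x along the tray, y across it. Tray: fixed, 300 x 148 mm outside, walls 4 mm thick and 20 mm high; the four pads lie in a row along its middle, 70 mm apart, in changing order. Set a model's y along the pad's y: fingers then have room both sides.
- blue_pad: Blue pad, 60 mm (x) by 70 mm (y), 2 mm thick, fixed in the grey case tray. Origin: centre of its underside, 4 mm above the work surface, its top at 6 mm; x along the tray, y across it. Tray as for the red pad.
- green_pad: Green pad, 60 mm (x) by 70 mm (y), 2 mm thick, fixed in the grey case tray. Origin: centre of its underside, 4 mm above the work surface, its top at 6 mm; x along the tray, y across it. Tray as for the red pad.
- black_pad: Black pad, 60 mm (x) by 70 mm (y), 2 mm thick, fixed in the grey case tray. Origin: centre of its underside, 4 mm above the work surface, its top at 6 mm; x along the tray, y across it. Tray as for the red pad.
There are look-alikes about, which are no part of the job. What is shaped like the lower_model but orange or purple is not meant.

How it is judged:
At the end, for the whole second after the job is handed in: Each yellow model stands upright (within 0.1 rad) on the pad of its disc's colour, its centre within 12 mm of the pad's centre, resting on the pad, released and at rest; both white models upright and within 20 mm of where they started (horizontal distance between upper_model and red_pad below 0.012 m and z of upper_model in the frame of red_pad between -0.002 and 0.006 m and angle between each of upper_model, lower_model, quadrant_model, front_model, white_upper, white_quadrant's own z axis and vertical below 0.1 rad and linear speed of each of upper_model, lower_model, quadrant_model, front_model below 0.02 m/s and angular speed of each of upper_model, lower_model, quadrant_model, front_model below 0.2 rad/s and horizontal distance between lower_model and blue_pad below 0.012 m and z of lower_model in the frame of blue_pad between -0.002 and 0.006 m and horizontal distance between quadrant_model and green_pad below 0.012 m and z of quadrant_model in the frame of green_pad between -0.002 and 0.006 m and horizontal distance between front_model and black_pad below 0.012 m and z of front_model in the frame of black_pad between -0.002 and 0.006 m and distance of each of white_upper, white_quadrant from where it was at the start of the episode below 0.02 m); the robot touches nothing.
It fails at once if a yellow model is dropped or flung (it moves faster than 0.5 m/s while the fingers do not hold it) ((linear speed of upper_model above 0.5 m/s and contact force between upper_model and the fingers below 0.01 N) or (linear speed of lower_model above 0.5 m/s and contact force between lower_model and the fingers below 0.01 N) or (linear speed of quadrant_model above 0.5 m/s and contact force between quadrant_model and the fingers below 0.01 N) or (linear speed of front_model above 0.5 m/s and contact force between front_model and the fingers below 0.01 N)).
It fails at once if the white upper model is moved more than 20 mm (distance of white_upper from where it was at the start of the episode above 0.02 m).
It fails at once if the white quadrant model is moved more than 20 mm (distance of white_quadrant from where it was at the start of the episode above 0.02 m).
It also fails if it takes over 102 s, if anything falls off the work surface, if the arm or the gripper's body presses on something with over 40 N, if the wrist force passes 120 N, or if a joint passes its speed limit or range.

### The arm

A 6-joint arm with a two-finger parallel gripper is mounted at the origin on the work surface. World frame = base frame: x ahead of the robot, y to its left, z up, the work surface at z = 0. Lengths are in m, angles in rad, forces in N, time in s.
With the tool pointing down it reaches from about 0.3 to 0.775 m from the base axis. Payload 14.6 kg.
Tool frame: the origin (TCP) lies on the mounting face of the last link; the fingertips stand 199 mm ahead of it and the grasp point (between the pads) lies 180 mm ahead of it; z points along the fingers, y is the line along which they close (so a half turn about z gives the same grasp; the last joint's range is limited). The gripper opens to 94 mm and grips with 3 to 60 N. Pads are 16 mm wide; open, the fingers measure 119 mm over their backs; the gripper's body (75 mm by 177 mm) begins 78 mm behind the grasp point.
Start: joints at [1.108, 0.3, 1.521, -0, 1.321, -0.067], TCP at [0.212, 0.507, 0.405] pointing down, gripper open.
Joint ranges: [-3.03, 3.03], [-0.79, 2.21], [0.23, 2.52], [-1.04, 4.18], [0, 3.07], [-2.55, 2.55]. Speed limits (rad/s): [2.22, 2.22, 2.57, 3.14, 3.14, 3.14].

### API

Orientations are given as [roll, pitch, yaw] about the fixed x, y, z axes, in that order (R = Rz(yaw) Ry(pitch) Rx(roll)).
In Python, from station import telemetry, cams, workorder, finder gives the robot as it stands.
- The arm moves only by the tool jog_arm, never from a script. Its argument "rows" is a list of rows, each an object with "gripper": the finger opening in m, from 0 to 0.094; "slide": the shift along the tool's x, y, z in m, a list of three; "spin": the turn about the tool's z in rad. In form: [{"gripper": gripper, "slide": [tx, ty, tz], "spin": spin}, ...]. A call has 1 to 8 rows; each row is the pose to reach, as a shift and turn from the pose commanded when the call began, along the tool's axes at that moment; what a row does not reach only later rows make up. A row lasts 1/10 s, in which the tool goes at most 50 mm and 8.59 degrees, less where a joint would pass 70% of its speed; a pose out of reach is approached as far as the arm can. A call with a gripper value outside its range is refused whole. The fingers move at their own pace and stop on an object; "squeeze" is the grip in N (left out, the last holds). Time passes only in rows, so rows that repeat a pose let the fingers close. It gives the time, the measured TCP pose, the force, the opening and the grip force at its end, in the units of the state.
- telemetry.get_obs(): the state, without advancing time (a new reading comes with each control period).
- cams.camera(name): name is "side" or "top"; returns (picture, depth): 420x560x3 uint8, red, green, blue; 420x560 float32, m along the optical axis (not along the pixel's ray), 0 where there is no reading.
- cams.camera_info(name): a dict with "camera_matrix" (3x3 intrinsics, pixels), "k1" (the pictures are not rectified: a ray, as slopes to the right and down, at radius r is drawn at 1 + k1 r^2 times it, then the intrinsics apply), "R" (3x3) and "t" (3): a world point X has camera coordinates R X + t. Camera axes: x right, y down, z forward; pixel columns grow to the right and rows downward; lengths in m; the calibration is good to about 2 mm. A picture is of the moment at which its call begins. camera_info takes no time and is no camera call.
- workorder.hand_in(): hands the job in; it is judged then, once.
Trained networks look in the newest picture that a camera, given by its name, has taken for a name from the list of things; names that differ only in an ending like _2 or _b are one class to them, and where a whole thing is asked for, a point or a joint stands for the part that bears it (a point fixed in the world has none). Each returns a list of dicts, best first, with "confidence" (0 to 1); they miss things now and then, are a little off and sometimes report something else, mostly with a low value. They report only what shows in the picture. A call takes as long as a camera call. They do not tell look-alikes from the thing itself.
- finder.find_in(target, camera): "point" ([x, y, z] in m, in world coordinates, good to about 4 mm: the middle of the surface that is visible of it).
- finder.masks_of(target, camera): "region" (420x560 bool, what is visible of it).
The state is a dict: "time_s": time; "qpos": joint angles; "joint_vel": joint speeds; "tau": joint torques, N m; "ee_pos": TCP position; "eef_rot": TCP orientation; "force": force on the tool from outside, world axes, zero at the start; "moment": the same for the moment, N m; "grip_width": finger opening in m; "grip_force": force on a finger pad.
Only numpy, scipy, OpenCV 4.12 (cv2) and the standard library are available. Lean on these libraries where they do the work, as an engineer would, in place of code of your own. Each camera call takes 0.05 s, during which the arm holds its last target. There are 200 camera calls.

## Working session

There is one attempt and no reset: what is moved stays moved. The work goes in short steps, Python scripts to look and compute and a tool call to move; the robot and the scene stay as the last step left them, time stands still between calls to the robot, and variables do not carry over. Pictures are saved under pics/ and viewed, at most 14 in all, crops included, and the job is handed in when it is done.

Besides the shell and the picture viewer there is one more tool, called as name(argument=value, ...), one argument or row to a line, values as JSON. jog_arm: Moves the arm, as the interface text tells. Its arguments: {"type":"object","properties":{"rows":{"type":"array","items":{"type":"object","properties":{"gripper":{"type":"number"},"slide":{"type":"array","items":{"type":"number"}},"spin":{"type":"number"}}}},"squeeze":{"type":"number"}},"required":["rows"]}

```bash
ls; mkdir -p pics
python3 - <<'E'
from station import telemetry, cams
import cv2, numpy as np
o=telemetry.get_obs(); print({k:np.round(v,3).tolist() for k,v in o.items()})
for n in ("top","side"):
    p,d=cams.camera(n); cv2.imwrite(f"pics/{n}0.png",cv2.cvtColor(p,cv2.COLOR_RGB2BGR)); np.save(f"pics/{n}0.npy",d)
    i=cams.camera_info(n); print(n,i, d.min(), d.max())
E
```

```text
pics
{'time_s': 0.0, 'qpos': [1.108, 0.3, 1.522, -0.0, 1.321, -0.067], 'joint_vel': [-0.001, -0.001, 0.0, 0.0, 0.0, 0.0], 'tau': [-0.004, -53.18, -35.274, 0.071, 0.024, -0.0], 'ee_pos': [0.212, 0.507, 0.404], 'eef_rot': [-3.14, -0.0, 2.746], 'force': [-0.856, -0.659, 0.273], 'moment': [-0.045, 0.055, 0.015], 'grip_force': 0.0, 'grip_width': 0.094}
top {'camera_matrix': array([[521.72336822,   0.        , 283.28893873],
       [  0.        , 521.72336822, 214.71038316],
       [  0.        ,   0.        ,   1.        ]]), 'k1': -0.1998463213496622, 'R': array([[ 4.17283402e-04, -9.99999887e-01,  2.28461583e-04],
       [-9.77158861e-01, -4.56302516e-04, -2.12509650e-01],
       [ 2.12509730e-01, -1.34566511e-04, -9.77158941e-01]]), 't': array([0.01093171, 0.52729981, 1.0133147 ])} 0.0 1.9520473
side {'camera_matrix': array([[506.87463081,   0.        , 279.78087685],
       [  0.        , 506.87463081, 213.78466365],
       [  0.        ,   0.        ,   1.        ]]), 'k1': -0.023787342260637404, 'R': array([[ 0.99138434, -0.129959  , -0.01636272],
       [-0.09107999, -0.59417853, -0.79915975],
       [ 0.09413563,  0.79376479, -0.60089596]]), 't': array([-0.52323928,  0.0936135 ,  1.02703826])} 0.0 3.4096713
```

View pics/top0.png

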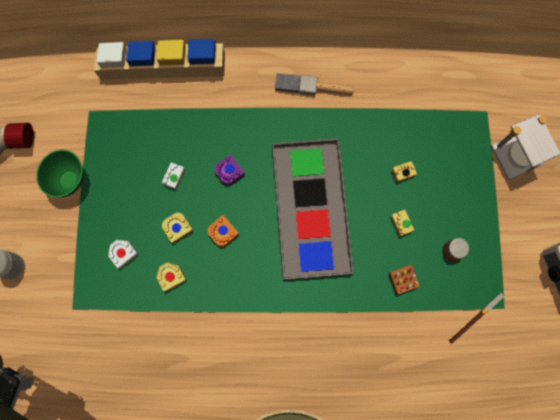

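View pics/side0.png

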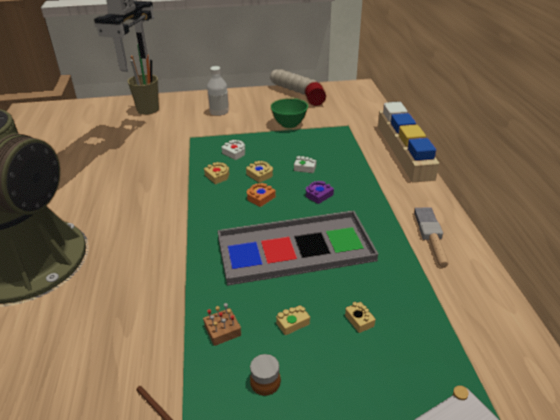

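The top view (up = +x, left = +y) shows these candidates:
- **Yellow models:** red disc (171,277), blue disc (176,228), green disc (402,222), black disc (404,172).
- **White models, to be left:** upper (122,253), quadrant (173,176).
- **Look-alikes, not meant:** orange (222,231), purple (229,169).
- **Pads:** green (307,162), black (311,193), red (314,224), blue (317,257).

Next I measure poses by fitting model silhouettes, and check them against the finder and one crop sheet.

```bash
cat > h.py <<'E'
import cv2, numpy as np
from scipy.optimize import minimize
from station import telemetry, cams, finder
def cam(n):
    i=cams.camera_info(n); return i['camera_matrix'],np.array([i['k1'],0,0,0.]),i['R'],i['t']
def proj(C,X):
    K,D,R,t=C; return cv2.projectPoints(np.asarray(X,float).reshape(-1,1,3),cv2.Rodrigues(R)[0],t,K,D)[0].reshape(-1,2)
def onplane(C,uv,z):
    K,D,R,t=C; s=cv2.undistortPoints(np.asarray(uv,float).reshape(-1,1,2),K,D).reshape(-1,2)
    d=np.c_[s,np.ones(len(s))]@R; c=-R.T@t
    return c+d*((z-c[2])/d[:,2])[:,None]
a=np.linspace(0,np.pi/2,6)
SH={'cut':[(-25,-26),(8,-26),(25,-9),(25,9),(8,26),(-25,26)],
 'round':[(-25,-26)]+[(8+17*np.sin(b),-9-17*np.cos(b)) for b in a]+[(8+17*np.cos(b),9+17*np.sin(b)) for b in a]+[(-25,26)],
 'quad':[(-25,-16),(25,-16),(25,16),(-25,16)],'front':[(-16,-23),(16,-23),(16,23),(-16,23)]}
def verts(shape,p,z0=0):
    s=np.array(SH[shape])/1e3; P=[np.c_[s,0*s[:,0]+z] for z in (0,.02)]
    if shape=='quad': tb=np.array([(-23,4),(23,4),(23,15),(-23,15)])/1e3
    elif shape=='front': tb=np.array([(5,-20),(15,-20),(15,20),(5,20)])/1e3
    else: tb=s*.92
    P=np.vstack(P+[np.c_[tb,0*tb[:,0]+.027]]); c,n=np.cos(p[2]),np.sin(p[2])
    return np.c_[P[:,0]*c-P[:,1]*n+p[0],P[:,0]*n+P[:,1]*c+p[1],P[:,2]+z0]
def objmask(img):
    h=cv2.cvtColor(cv2.GaussianBlur(img,(0,0),.6),cv2.COLOR_RGB2HSV)
    cloth=(h[...,0]>60)&(h[...,0]<95)&(h[...,1]>100)&(h[...,2]<135)
    return (~cloth).astype(np.uint8)
def blob(img,uv):
    m=objmask(img); cs,_=cv2.findContours(m,cv2.RETR_EXTERNAL,cv2.CHAIN_APPROX_NONE)
    c=[c for c in cs if cv2.pointPolygonTest(c,tuple(map(float,uv)),False)>=0 and cv2.contourArea(c)<3000][0]
    o=np.zeros_like(m); cv2.drawContours(o,[c],-1,1,-1); return o
def fit(C,mask,shape,z0=0,S=6):
    ys,xs=np.nonzero(mask); x0,y0=xs.min()-8,ys.min()-8
    w,hh=xs.max()+9-x0,ys.max()+9-y0
    M=cv2.resize(mask[y0:y0+hh,x0:x0+w].astype(np.float32),None,fx=S,fy=S,interpolation=cv2.INTER_LINEAR)>.5
    def cost(p):
        q=(proj(C,verts(shape,p,z0))-[x0,y0]+.5)*S-.5
        hu=cv2.convexHull(np.round(q*16).astype(np.int32)); I=np.zeros(M.shape,np.uint8); cv2.fillPoly(I,[hu],1,shift=4)
        I=I>0; return 1-(I&M).sum()/(I|M).sum()
    g=onplane(C,[[xs.mean(),ys.mean()]],.012+z0)[0][:2]; R=[]
    for y in np.arange(0,2*np.pi,np.pi/6):
        r=minimize(cost,[*g,y],method='Nelder-Mead',options=dict(initial_simplex=np.array([[*g,y],[g[0]+.006,g[1],y],[g[0],g[1]+.006,y],[*g,y+.25]]),xatol=1e-4,fatol=1e-4))
        R.append((r.fun,*r.x[:2],(r.x[2]+np.pi)%(2*np.pi)-np.pi))
    return sorted(R)
def pads(C,img):
    h=cv2.cvtColor(img,cv2.COLOR_RGB2HSV).astype(int); H,S,V=h[...,0],h[...,1],h[...,2]; out={}
    for n,m in dict(green=(abs(H-60)<8)&(S>180)&(V>110),black=V<40,red=((H<6)|(H>174))&(S>180)&(V>120),blue=(abs(H-118)<10)&(S>180)&(V>120)).items():
        N,L,st,ce=cv2.connectedComponentsWithStats(m.astype(np.uint8))
        i=[k for k in range(1,N) if 500<st[k,4]<1300 and 270<ce[k,0]<345 and 140<ce[k,1]<280]
        for k in i:
            pts=onplane(C,np.argwhere(L==k)[:,::-1],.006)[:,:2]; out[n]=(ce[k].round(1),pts.mean(0).round(4),cv2.minAreaRect((pts*1000).astype(np.float32)))
    return out
E
cat > m1.py <<'E'
from h import *
C=cam('top'); img,d=cams.camera('top')
for k,v in pads(C,img).items(): print(k,v)
T=dict(upper_model=((171,277),'cut'),lower_model=((176,228),'round'),quadrant_model=((402,222),'quad'),front_model=((404,172),'front'),white_upper=((122,253),'cut'),white_quadrant=((173,176),'quad'),orange=((222,231),'round'),purple=((229,169),'round'))
tiles=[]
for n,(uv,s) in T.items():
    m=blob(img,uv); r=fit(C,m,s); print(n,int(m.sum()),[np.round(x,4).tolist() for x in r[:1]],[ (round(x[0],3),round(x[3],2)) for x in r[1:8]])
    p=r[0][1:]; g=(np.mgrid[0:190,0:190].reshape(2,-1).T-95)*.0005
    X=np.c_[p[0]-g[:,0],p[1]-g[:,1],0*g[:,0]+.02]; q=proj(C,X).astype(np.float32).reshape(190,190,2)
    t=cv2.remap(img,q[...,0],q[...,1],cv2.INTER_CUBIC)
    c,nn=np.cos(p[2]),np.sin(p[2]); sh=np.array(SH[s])/1e3; w=sh@np.array([[c,nn],[-nn,c]])
    pl=np.c_[95-w[:,1]/.0005,95-w[:,0]/.0005]; cv2.polylines(t,[pl.astype(np.int32)],True,(0,255,255),1)
    cv2.line(t,(95,95),(int(95-nn*60),int(95-c*60)),(255,0,255),1); tiles.append(t)
cv2.imwrite('pics/tiles.png',cv2.cvtColor(np.vstack([np.hstack(tiles[:4]),np.hstack(tiles[4:])]),cv2.COLOR_RGB2BGR))
for n in list(T)[:6]+['red_pad','blue_pad','green_pad','black_pad']:
    print(n,[(np.round(f['point'],3).tolist(),round(f['confidence'],2)) for f in finder.find_in(n,'top')[:3]])
E
python3 m1.py
```

```text
black (array([309.5, 192.5]), array([ 0.5877, -0.0458]), ((587.9408569335938, -45.79658508300781), (55.583919525146484, 65.34976959228516), 4.24370813369751))
red (array([312.8, 223.7]), array([ 0.5186, -0.0521]), ((518.6400146484375, -52.06967544555664), (57.552345275878906, 67.33666229248047), 5.053308486938477))
blue (array([315.8, 256.1]), array([ 0.4486, -0.0578]), ((448.90069580078125, -57.77518844604492), (57.08935546875, 66.41764831542969), 4.849254131317139))Traceback (most recent call last):
  File "m1.py", line 7, in <module>
    m=blob(img,uv); r=fit(C,m,s); print(n,int(m.sum()),[np.round(x,4).tolist() for x in r[:1]],[ (round(x[0],3),round(x[3],2)) for x in r[1:8]])
  File "h.py", line 29, in blob
    c=[c for c in cs if cv2.pointPolygonTest(c,tuple(map(float,uv)),False)>=0 and cv2.contourArea(c)<3000][0]
      ~~~~~~~~~~~~~~~~~~~~~~~~~~~~~~~~~~~~~~~~~~~~~~~~~~~~~~~~~~~~~~~~~~~~~~~~~~~~~~~~~~~~~~~~~~~~~~~~~~~~^^^
IndexError: list index out of range
```

```bash
sed -i 's/RETR_EXTERNAL/RETR_LIST/; s/    c=\[c for c in cs if \(.*\)\]\[0\]/    c=max([c for c in cs if \1],key=cv2.contourArea)/' h.py; sed -i 's/(abs(H-60)<8)&(S>180)&(V>110)/(abs(H-60)<8)\&(V>125)/' h.py
python3 -c "
import cv2;h=cv2.cvtColor(cv2.imread('pics/top0.png'),cv2.COLOR_BGR2HSV)
for u,v in [(307,162),(200,130),(300,290),(450,200),(402,222),(173,176),(100,200)]: print(u,v,h[v,u])"
python3 m1.py
```

```text
307 162 [ 62 177 161]
200 130 [ 69 158 108]
300 290 [ 69 144 117]
450 200 [ 71 158 105]
402 222 [ 31 133 167]
173 176 [ 62 183 153]
100 200 [ 70 157 104]
green (array([306.7, 161.4]), array([ 0.6588, -0.0403]), ((659.0838623046875, -40.410484313964844), (59.846866607666016, 70.94110107421875), 4.805806636810303))
black (array([309.5, 192.5]), array([ 0.5877, -0.0458]), ((588.0525512695312, -45.92438888549805), (55.787696838378906, 65.26740264892578), 4.243709087371826))
red (array([312.7, 223.8]), array([ 0.5185, -0.052 ]), ((518.490478515625, -51.92618179321289), (57.54146957397461, 67.15863800048828), 4.9088969230651855))
blue (array([315.9, 256.1]), array([ 0.4486, -0.0579]), ((448.8612365722656, -57.79872131347656), (57.05817413330078, 66.42630004882812), 5.028749942779541))
upper_model 663 [[0.1231, 0.4078, 0.2524, 0.5324]] [(np.float64(0.125), np.float64(0.49)), (np.float64(0.125), np.float64(0.45)), (np.float64(0.158), np.float64(-1.22)), (np.float64(0.16), np.float64(-1.07)), (np.float64(0.162), np.float64(-1.36)), (np.float64(0.163), np.float64(-1.44)), (np.float64(0.175), n
[... 2227 characters left out ...]
, (np.float64(0.099), np.float64(-2.48)), (np.float64(0.099), np.float64(-2.5))]
upper_model [([0.396, 0.25, 0.019], 0.91)]
lower_model [([0.495, 0.146, 0.024], 0.88), ([0.636, 0.13, 0.02], 0.86), ([0.505, 0.238, 0.02], 0.56)]
quadrant_model [([0.518, -0.239, 0.023], 0.76)]
front_model [([0.45, 0.358, 0.023], 0.74), ([0.632, -0.253, 0.017], 0.56)]
white_upper [([0.452, 0.359, 0.02], 0.59)]
white_quadrant [([0.622, 0.253, 0.017], 0.94), ([0.631, -0.255, 0.018], 0.43)]
red_pad [([0.516, -0.052, 0.005], 0.56)]
blue_pad [([0.448, -0.059, 0.007], 0.86)]
green_pad [([0.655, -0.039, 0.005], 0.68), ([0.501, 0.237, 0.02], 0.61)]
black_pad [([0.587, -0.047, 0.011], 0.8), ([0.663, -0.04, 0.008], 0.65)]
```

View pics/tiles.png

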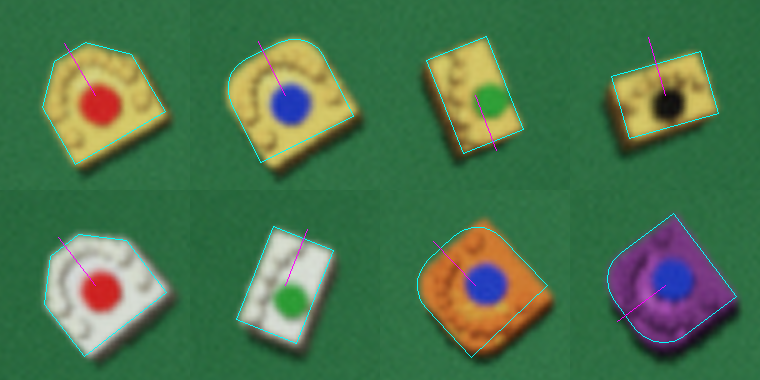

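The crop sheet confirms the choice. Tiles 1–4 are the yellow models with red, blue, green and black discs, and their fitted outlines match. Tiles 5–8 are white upper, white quadrant, orange and purple, all left alone. Fits agree with the finder to within about 10 mm, and pad spacing comes out at 70 mm as given.

```bash
cat > plan.py <<'E'
import sys, numpy as np
from station import telemetry
M=dict(upper=(.408,.252,.52,.005),lower=(.512,.242,.48,.005),quad=(.519,-.245,.37,0),front=(.636,-.255,.28,0))
P=dict(upper=(.5185,-.052),lower=(.4486,-.0578),quad=(.6588,-.0403),front=(.588,-.0459))
def step(c,g,txt):
    d=np.subtract(g[:3],c[:3]); s,k=np.sin(c[3]),np.cos(c[3])
    sl=np.round([d[0]*k+d[1]*s,d[0]*s-d[1]*k,-d[2]],3); sp=round((c[3]-g[3]+np.pi)%(2*np.pi)-np.pi,2)
    print(txt,'slide',sl.tolist(),'spin',sp,'dist',round(np.linalg.norm(d),3))
    return g
o=telemetry.get_obs(); c=(*o['ee_pos'],o['eef_rot'][2]); print(np.round(c,4),o['time_s'])
def wp(n,k):
    m=M[n] if k=='pick' else (*P[n],.0845,M[n][3])
    return m[0]-m[3]*np.cos(m[2]),m[1]-m[3]*np.sin(m[2]),.30,m[2]+np.pi
for a in sys.argv[1:]:
    n,k=a.split(':'); c=step(c,wp(n,k),a)
E
python3 plan.py upper:pick upper:place lower:pick lower:place front:pick front:place quad:pick quad:place
```

```text
[0.212  0.5075 0.4047 2.7458] 0.7
upper:pick slide [-0.276, -0.164, 0.105] spin -0.92 dist 0.338
upper:place slide [0.055, -0.317, -0.0] spin 0.44 dist 0.321
lower:pick slide [-0.019, 0.292, -0.0] spin -0.4 dist 0.292
lower:place slide [0.194, -0.235, -0.0] spin 0.4 dist 0.305
front:pick slide [-0.175, -0.212, -0.0] spin -0.2 dist 0.275
front:place slide [-0.012, 0.214, -0.0] spin 0.2 dist 0.215
quad:pick slide [0.086, -0.193, -0.0] spin -0.29 dist 0.211
quad:place slide [-0.204, 0.14, -0.0] spin 0.29 dist 0.248
```

jog_arm(
  rows=[
    {"gripper": 0.094,"slide": [-0.276,-0.164,0.105],"spin": -0.92},
    {"gripper": 0.094,"slide": [-0.276,-0.164,0.105],"spin": -0.92},
    {"gripper": 0.094,"slide": [-0.276,-0.164,0.105],"spin": -0.92},
    {"gripper": 0.094,"slide": [-0.276,-0.164,0.105],"spin": -0.92},
    {"gripper": 0.094,"slide": [-0.276,-0.164,0.105],"spin": -0.92},
    {"gripper": 0.094,"slide": [-0.276,-0.164,0.105],"spin": -0.92},
    {"gripper": 0.094,"slide": [-0.276,-0.164,0.105],"spin": -0.92},
    {"gripper": 0.094,"slide": [-0.276,-0.164,0.105],"spin": -0.92},
  ],
  squeeze=25,
)

```text
time_s: 1.5
ee_pos: [0.4049, 0.247, 0.2984]
eef_rot: [-3.141, -0.002, -2.616]
force: [0.5, 0.5, -1.2]
grip_width: 0.0941
grip_force: 0.0
```

```bash
python3 plan.py upper:pick
```

```text
[ 0.4049  0.247   0.2984 -2.6162] 1.5
upper:pick slide [-0.0, 0.003, -0.002] spin 0.01 dist 0.003
```

jog_arm(
  rows=[
    {"gripper": 0.094,"slide": [0,0.001,0.03],"spin": 0},
    {"gripper": 0.094,"slide": [0,0.001,0.06],"spin": 0},
    {"gripper": 0.094,"slide": [0,0.001,0.08],"spin": 0},
    {"gripper": 0.094,"slide": [0,0.001,0.09],"spin": 0},
    {"gripper": 0.094,"slide": [0,0.001,0.097],"spin": 0},
    {"gripper": 0.094,"slide": [0,0.001,0.097],"spin": 0},
  ],
)

```text
time_s: 2.1
ee_pos: [0.403, 0.2508, 0.2026]
eef_rot: [3.142, -0.0, -2.618]
force: [-0.3, -1.2, 1.2]
grip_width: 0.0939
grip_force: 0.0
```

jog_arm(
  rows=[
    {"gripper": 0.04,"slide": [0,0,0],"spin": 0},
    {"gripper": 0.04,"slide": [0,0,0],"spin": 0},
    {"gripper": 0.04,"slide": [0,0,0],"spin": 0},
    {"gripper": 0.04,"slide": [0,0,0],"spin": 0},
    {"gripper": 0.04,"slide": [0,0,0],"spin": 0},
    {"gripper": 0.04,"slide": [0,0,0],"spin": 0},
  ],
)

```text
time_s: 2.7
ee_pos: [0.403, 0.2506, 0.2028]
eef_rot: [-3.142, 0.0, -2.617]
force: [0.0, -0.6, 1.5]
grip_width: 0.0518
grip_force: 25.0
```

jog_arm(
  rows=[
    {"gripper": 0.04,"slide": [0,0,-0.01],"spin": 0},
    {"gripper": 0.04,"slide": [0,0,-0.03],"spin": 0},
    {"gripper": 0.04,"slide": [0,0,-0.06],"spin": 0},
    {"gripper": 0.04,"slide": [0,0,-0.09],"spin": 0},
    {"gripper": 0.04,"slide": [0,0,-0.09],"spin": 0},
  ],
)

```text
time_s: 3.2
ee_pos: [0.4034, 0.2509, 0.2966]
eef_rot: [-3.141, 0.006, -2.617]
force: [0.1, 0.1, -1.3]
grip_width: 0.0517
grip_force: 25.0
```

```bash
python3 plan.py upper:place
python3 - <<'E'
from station import cams; import cv2
p,_=cams.camera('side'); cv2.imwrite('pics/lift1.png',cv2.cvtColor(p[80:300,150:400],cv2.COLOR_RGB2BGR))
E
```

```text
[ 0.4034  0.2509  0.2966 -2.6173] 3.2
upper:place slide [0.057, -0.318, -0.003] spin 0.44 dist 0.323
```

View pics/lift1.png

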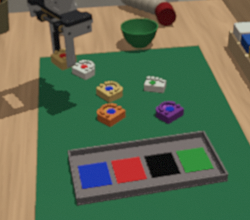

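The crop shows the yellow model held in the fingers at about (62,57), with the white upper at (83,68) undisturbed.

jog_arm(
  rows=[
    {"gripper": 0.04,"slide": [0.005,-0.028,-0.004],"spin": 0.05},
    {"gripper": 0.04,"slide": [0.013,-0.07,-0.004],"spin": 0.1},
    {"gripper": 0.04,"slide": [0.021,-0.115,-0.004],"spin": 0.17},
    {"gripper": 0.04,"slide": [0.029,-0.16,-0.004],"spin": 0.24},
    {"gripper": 0.04,"slide": [0.037,-0.205,-0.004],"spin": 0.3},
    {"gripper": 0.04,"slide": [0.045,-0.25,-0.004],"spin": 0.36},
    {"gripper": 0.04,"slide": [0.053,-0.293,-0.004],"spin": 0.42},
    {"gripper": 0.04,"slide": [0.057,-0.318,-0.004],"spin": 0.44},
  ],
)

```text
time_s: 4.05
ee_pos: [0.5131, -0.056, 0.2955]
eef_rot: [3.141, -0.002, -3.062]
force: [0.8, 0.2, -2.0]
grip_width: 0.0519
grip_force: 25.0
```

jog_arm(
  rows=[
    {"gripper": 0.04,"slide": [0,0,0],"spin": 0},
    {"gripper": 0.04,"slide": [0,0,0],"spin": 0},
  ],
)

```text
time_s: 4.25
ee_pos: [0.5125, -0.0534, 0.2956]
eef_rot: [3.141, -0.002, -3.058]
force: [-0.4, 0.0, -2.4]
grip_width: 0.0517
grip_force: 25.0
```

```bash
python3 plan.py upper:place
```

```text
[ 0.5125 -0.0534  0.2956 -3.0582] 4.25
upper:place slide [-0.001, 0.001, -0.004] spin -0.0 dist 0.005
```

jog_arm(
  rows=[
    {"gripper": 0.04,"slide": [-0.001,0.001,0.025],"spin": 0},
    {"gripper": 0.04,"slide": [-0.001,0.001,0.05],"spin": 0},
    {"gripper": 0.04,"slide": [-0.001,0.001,0.07],"spin": 0},
    {"gripper": 0.04,"slide": [-0.001,0.001,0.08],"spin": 0},
    {"gripper": 0.04,"slide": [-0.001,0.001,0.084],"spin": 0},
    {"gripper": 0.04,"slide": [-0.001,0.001,0.086],"spin": 0},
    {"gripper": 0.04,"slide": [-0.001,0.001,0.087],"spin": 0},
    {"gripper": 0.04,"slide": [-0.001,0.001,0.087],"spin": 0},
  ],
)

```text
time_s: 5.05
ee_pos: [0.5138, -0.0521, 0.2102]
eef_rot: [-3.141, 0.001, -3.057]
force: [0.1, -0.2, -0.6]
grip_width: 0.0518
grip_force: 25.0
```

jog_arm(
  rows=[
    {"gripper": 0.04,"slide": [0,0,0.001],"spin": 0},
    {"gripper": 0.04,"slide": [0,0,0.001],"spin": 0},
    {"gripper": 0.04,"slide": [0,0,0.002],"spin": 0},
    {"gripper": 0.04,"slide": [0,0,0.002],"spin": 0},
  ],
)

```text
time_s: 5.45
ee_pos: [0.5138, -0.0522, 0.2087]
eef_rot: [-3.141, 0.0, -3.057]
force: [-5.7, 0.4, 13.3]
grip_width: 0.0518
grip_force: 25.0
```

jog_arm(
  rows=[
    {"gripper": 0.09,"slide": [0,0,-0.001],"spin": 0},
    {"gripper": 0.09,"slide": [0,0,-0.001],"spin": 0},
    {"gripper": 0.09,"slide": [0,0,-0.001],"spin": 0},
    {"gripper": 0.09,"slide": [0,0,-0.001],"spin": 0},
    {"gripper": 0.09,"slide": [0,0,-0.001],"spin": 0},
    {"gripper": 0.09,"slide": [0,0,-0.03],"spin": 0},
    {"gripper": 0.09,"slide": [0,0,-0.06],"spin": 0},
    {"gripper": 0.09,"slide": [0,0,-0.09],"spin": 0},
  ],
)

```text
time_s: 6.25
ee_pos: [0.5136, -0.0521, 0.2986]
eef_rot: [3.141, -0.001, -3.057]
force: [-0.3, 0.3, -0.3]
grip_width: 0.09
grip_force: 0.0
```

```bash
python3 plan.py lower:pick
```

```text
[ 0.5136 -0.0521  0.2986 -3.0574] 6.25
lower:pick slide [-0.019, 0.291, -0.001] spin -0.4 dist 0.292
```

jog_arm(
  rows=[
    {"gripper": 0.09,"slide": [-0.019,0.291,-0.001],"spin": -0.4},
    {"gripper": 0.09,"slide": [-0.019,0.291,-0.001],"spin": -0.4},
    {"gripper": 0.09,"slide": [-0.019,0.291,-0.001],"spin": -0.4},
    {"gripper": 0.09,"slide": [-0.019,0.291,-0.001],"spin": -0.4},
    {"gripper": 0.09,"slide": [-0.019,0.291,-0.001],"spin": -0.4},
    {"gripper": 0.09,"slide": [-0.019,0.291,-0.001],"spin": -0.4},
    {"gripper": 0.09,"slide": [-0.019,0.291,-0.001],"spin": -0.4},
    {"gripper": 0.09,"slide": [-0.019,0.291,-0.001],"spin": -0.4},
  ],
)

```text
time_s: 7.05
ee_pos: [0.5079, 0.2399, 0.2983]
eef_rot: [-3.141, -0.001, -2.656]
force: [0.7, 0.4, 0.1]
grip_width: 0.0901
grip_force: 0.0
```

jog_arm(
  rows=[
    {"gripper": 0.09,"slide": [0,0,0],"spin": 0},
    {"gripper": 0.09,"slide": [0,0,0],"spin": 0},
  ],
)

```text
time_s: 7.25
ee_pos: [0.5084, 0.2383, 0.2987]
eef_rot: [-3.142, -0.0, -2.659]
force: [0.2, 0.5, 0.2]
grip_width: 0.0899
grip_force: 0.0
```

```bash
python3 plan.py lower:pick
python3 - <<'E'
from h import *
p,_=cams.camera('side'); C=cam('side')
cv2.imwrite('pics/p1.png',cv2.resize(cv2.cvtColor(p[130:290,180:400],cv2.COLOR_RGB2BGR),None,fx=3,fy=3))
E
```

```text
[ 0.5084  0.2383  0.2987 -2.659 ] 7.25
lower:pick slide [0.0, 0.002, -0.001] spin 0.0 dist 0.002
```

View pics/p1.png

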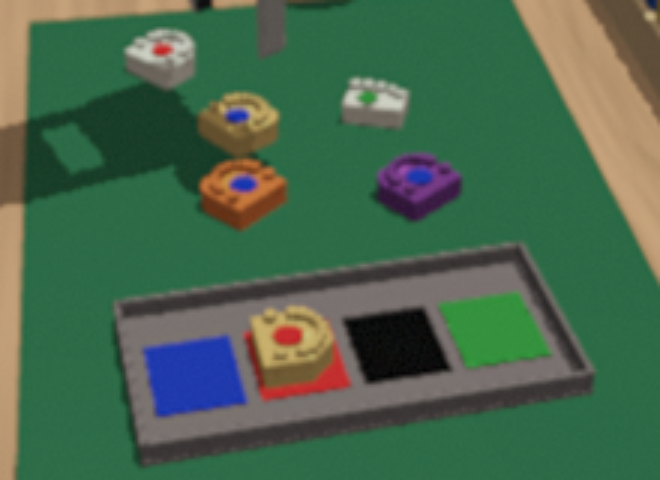

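The side crop shows the red-disc model standing upright on the red pad, crop (290,350). The finger hangs over the yellow lower model at (238,120). Next I descend on the lower model.

jog_arm(
  rows=[
    {"gripper": 0.09,"slide": [0,0.002,0.03],"spin": 0},
    {"gripper": 0.09,"slide": [0,0.002,0.06],"spin": 0},
    {"gripper": 0.09,"slide": [0,0.002,0.08],"spin": 0},
    {"gripper": 0.09,"slide": [0,0.002,0.09],"spin": 0},
    {"gripper": 0.09,"slide": [0,0.002,0.096],"spin": 0},
    {"gripper": 0.09,"slide": [0,0.002,0.096],"spin": 0},
  ],
)

```text
time_s: 7.9
ee_pos: [0.5074, 0.2409, 0.2027]
eef_rot: [3.142, -0.0, -2.658]
force: [0.1, -0.0, 0.0]
grip_width: 0.0902
grip_force: 0.0
```

jog_arm(
  rows=[
    {"gripper": 0.04,"slide": [0,0,0],"spin": 0},
    {"gripper": 0.04,"slide": [0,0,0],"spin": 0},
    {"gripper": 0.04,"slide": [0,0,0],"spin": 0},
    {"gripper": 0.04,"slide": [0,0,0],"spin": 0},
    {"gripper": 0.04,"slide": [0,0,0],"spin": 0},
    {"gripper": 0.04,"slide": [0,0,0],"spin": 0},
  ],
)

```text
time_s: 8.5
ee_pos: [0.5073, 0.2412, 0.2028]
eef_rot: [-3.142, 0.0, -2.657]
force: [-1.0, -0.7, 2.0]
grip_width: 0.0525
grip_force: 24.4
```

```bash
cat > chk.py <<'E'
import sys
from h import *
C=cam('top'); img,_=cams.camera('top'); h=cv2.cvtColor(img,cv2.COLOR_RGB2HSV).astype(int)
P=dict(upper=((.5185,-.052),'cut'),lower=((.4486,-.0578),'round'),quad=((.6588,-.0403),'quad'),front=((.588,-.0459),'front'))
y=((h[...,0]>18)&(h[...,0]<34)&(h[...,1]>70)&(h[...,2]>70)).astype(np.uint8)
for n in sys.argv[1:]:
    p,s=P[n]; u=proj(C,[*p,.02])[0].astype(int); m=np.zeros_like(y); r=20; sl=np.s_[u[1]-r:u[1]+r,u[0]-r:u[0]+r]
    m[sl]=y[sl]; pts=cv2.findNonZero(cv2.morphologyEx(m,cv2.MORPH_OPEN,np.ones((2,2))))
    o=np.zeros_like(y); cv2.fillPoly(o,[cv2.convexHull(pts)],1)
    f=fit(C,o,s,.006)[0]; print(n,o.sum(),np.round(f,4),'off mm',np.round((np.array(f[1:3])-p)*1000,1))
E
python3 chk.py upper
```

```text
upper 536 [ 0.056   0.5157 -0.0536  0.1109] off mm [-2.8 -1.6]
```

Upper is within 3 mm of its pad centre, well inside 12 mm. Next I lift the lower model.

jog_arm(
  rows=[
    {"gripper": 0.04,"slide": [0,0,-0.01],"spin": 0},
    {"gripper": 0.04,"slide": [0,0,-0.03],"spin": 0},
    {"gripper": 0.04,"slide": [0,0,-0.06],"spin": 0},
    {"gripper": 0.04,"slide": [0,0,-0.095],"spin": 0},
    {"gripper": 0.04,"slide": [0,0,-0.095],"spin": 0},
  ],
)

```text
time_s: 9.05
ee_pos: [0.5078, 0.2414, 0.3027]
eef_rot: [-3.141, 0.007, -2.657]
force: [-0.3, 0.7, -1.2]
grip_width: 0.0526
grip_force: 24.4
```

```bash
python3 plan.py lower:place
```

```text
[ 0.5078  0.2414  0.3027 -2.6573] 9.05
lower:place slide [0.196, -0.235, 0.003] spin 0.4 dist 0.306
```

jog_arm(
  rows=[
    {"gripper": 0.04,"slide": [0.017,-0.021,0],"spin": 0.04},
    {"gripper": 0.04,"slide": [0.043,-0.052,0],"spin": 0.09},
    {"gripper": 0.04,"slide": [0.07,-0.085,0],"spin": 0.15},
    {"gripper": 0.04,"slide": [0.098,-0.119,0],"spin": 0.21},
    {"gripper": 0.04,"slide": [0.126,-0.152,0],"spin": 0.27},
    {"gripper": 0.04,"slide": [0.154,-0.185,0],"spin": 0.33},
    {"gripper": 0.04,"slide": [0.18,-0.217,0],"spin": 0.38},
    {"gripper": 0.04,"slide": [0.194,-0.235,0],"spin": 0.4},
  ],
)

```text
time_s: 9.85
ee_pos: [0.444, -0.0593, 0.2975]
eef_rot: [-3.142, -0.0, -3.061]
force: [-0.4, 0.2, -0.9]
grip_width: 0.0528
grip_force: 24.4
```

jog_arm(
  rows=[
    {"gripper": 0.04,"slide": [0,0,0],"spin": 0},
    {"gripper": 0.04,"slide": [0,0,0],"spin": 0},
    {"gripper": 0.04,"slide": [0,0,0],"spin": 0},
  ],
)

```text
time_s: 10.15
ee_pos: [0.445, -0.0564, 0.2975]
eef_rot: [3.141, -0.0, -3.056]
force: [-0.2, -0.4, -0.8]
grip_width: 0.0527
grip_force: 24.4
```

```bash
python3 plan.py lower:place
```

```text
[ 0.445  -0.0564  0.2975 -3.0563] 10.15
lower:place slide [0.002, -0.002, -0.003] spin 0.0 dist 0.003
```

jog_arm(
  rows=[
    {"gripper": 0.04,"slide": [0,-0.002,0.025],"spin": 0},
    {"gripper": 0.04,"slide": [0,-0.002,0.05],"spin": 0},
    {"gripper": 0.04,"slide": [0,-0.002,0.07],"spin": 0},
    {"gripper": 0.04,"slide": [0,-0.002,0.08],"spin": 0},
    {"gripper": 0.04,"slide": [0,-0.002,0.085],"spin": 0},
    {"gripper": 0.04,"slide": [0,-0.002,0.087],"spin": 0},
    {"gripper": 0.04,"slide": [0,-0.002,0.087],"spin": 0},
    {"gripper": 0.04,"slide": [0,-0.002,0.087],"spin": 0},
  ],
)

```text
time_s: 10.95
ee_pos: [0.4453, -0.0591, 0.2113]
eef_rot: [-3.141, 0.001, -3.057]
force: [-0.2, 0.6, -1.6]
grip_width: 0.0524
grip_force: 24.4
```

jog_arm(
  rows=[
    {"gripper": 0.04,"slide": [0,0,0.001],"spin": 0},
    {"gripper": 0.04,"slide": [0,0,0.001],"spin": 0},
    {"gripper": 0.04,"slide": [0,0,0.001],"spin": 0},
  ],
)

```text
time_s: 11.25
ee_pos: [0.4451, -0.0591, 0.2098]
eef_rot: [-3.142, 0.0, -3.057]
force: [1.0, 0.4, -1.1]
grip_width: 0.0529
grip_force: 24.4
```

jog_arm(
  rows=[
    {"gripper": 0.04,"slide": [0,0,0.001],"spin": 0},
    {"gripper": 0.04,"slide": [0,0,0.001],"spin": 0},
    {"gripper": 0.04,"slide": [0,0,0.001],"spin": 0},
  ],
)

```text
time_s: 11.55
ee_pos: [0.4452, -0.0591, 0.2088]
eef_rot: [-3.141, 0.0, -3.057]
force: [-1.7, -0.3, 2.5]
grip_width: 0.0525
grip_force: 24.4
```

Contact; release and rise.

jog_arm(
  rows=[
    {"gripper": 0.09,"slide": [0,0,0],"spin": 0},
    {"gripper": 0.09,"slide": [0,0,0],"spin": 0},
    {"gripper": 0.09,"slide": [0,0,0],"spin": 0},
    {"gripper": 0.09,"slide": [0,0,0],"spin": 0},
    {"gripper": 0.09,"slide": [0,0,0],"spin": 0},
    {"gripper": 0.09,"slide": [0,0,-0.03],"spin": 0},
    {"gripper": 0.09,"slide": [0,0,-0.06],"spin": 0},
    {"gripper": 0.09,"slide": [0,0,-0.09],"spin": 0},
  ],
)

```text
time_s: 12.35
ee_pos: [0.445, -0.0591, 0.2997]
eef_rot: [3.141, -0.0, -3.057]
force: [-0.9, 0.3, -0.6]
grip_width: 0.0901
grip_force: 0.0
```

```bash
python3 plan.py front:pick
```

```text
[ 0.445  -0.0591  0.2997 -3.0574] 12.35
front:pick slide [-0.174, -0.211, -0.0] spin -0.2 dist 0.274
```

jog_arm(
  rows=[
    {"gripper": 0.09,"slide": [-0.174,-0.211,0],"spin": -0.2},
    {"gripper": 0.09,"slide": [-0.174,-0.211,0],"spin": -0.2},
    {"gripper": 0.09,"slide": [-0.174,-0.211,0],"spin": -0.2},
    {"gripper": 0.09,"slide": [-0.174,-0.211,0],"spin": -0.2},
    {"gripper": 0.09,"slide": [-0.174,-0.211,0],"spin": -0.2},
    {"gripper": 0.09,"slide": [-0.174,-0.211,0],"spin": -0.2},
    {"gripper": 0.09,"slide": [-0.174,-0.211,0],"spin": -0.2},
    {"gripper": 0.09,"slide": [-0.174,-0.211,0],"spin": -0.2},
  ],
)

```text
time_s: 13.15
ee_pos: [0.636, -0.2546, 0.2978]
eef_rot: [3.141, -0.001, -2.858]
force: [-0.5, -0.2, 0.3]
grip_width: 0.0902
grip_force: 0.0
```

jog_arm(
  rows=[
    {"gripper": 0.09,"slide": [0,0,0],"spin": 0},
    {"gripper": 0.09,"slide": [0,0,0],"spin": 0},
  ],
)

```text
time_s: 13.35
ee_pos: [0.6359, -0.2539, 0.2991]
eef_rot: [-3.141, 0.0, -2.857]
force: [-0.4, 0.7, -0.7]
grip_width: 0.09
grip_force: 0.0
```

```bash
python3 plan.py front:pick; python3 chk.py upper lower
```

```text
[ 0.6359 -0.2539  0.2991 -2.8567] 13.35
front:pick slide [0.0, -0.001, -0.001] spin 0.0 dist 0.001
upper 539 [ 0.0557  0.5161 -0.0542  0.065 ] off mm [-2.4 -2.2]
lower 796 [ 0.2473  0.4435 -0.058   0.3621] off mm [-5.1 -0.2]
```

jog_arm(
  rows=[
    {"gripper": 0.09,"slide": [0,-0.001,0.03],"spin": 0},
    {"gripper": 0.09,"slide": [0,-0.001,0.06],"spin": 0},
    {"gripper": 0.09,"slide": [0,-0.001,0.08],"spin": 0},
    {"gripper": 0.09,"slide": [0,-0.001,0.09],"spin": 0},
    {"gripper": 0.09,"slide": [0,-0.001,0.096],"spin": 0},
    {"gripper": 0.09,"slide": [0,-0.001,0.096],"spin": 0},
  ],
)

```text
time_s: 14.0
ee_pos: [0.6366, -0.2556, 0.2029]
eef_rot: [-3.141, 0.0, -2.857]
force: [-0.3, 0.1, -0.1]
grip_width: 0.0899
grip_force: 0.0
```

jog_arm(
  rows=[
    {"gripper": 0.035,"slide": [0,0,0],"spin": 0},
    {"gripper": 0.035,"slide": [0,0,0],"spin": 0},
    {"gripper": 0.035,"slide": [0,0,0],"spin": 0},
    {"gripper": 0.035,"slide": [0,0,0],"spin": 0},
    {"gripper": 0.035,"slide": [0,0,0],"spin": 0},
    {"gripper": 0.035,"slide": [0,0,0],"spin": 0},
  ],
)

```text
time_s: 14.6
ee_pos: [0.6365, -0.2556, 0.2027]
eef_rot: [3.142, 0.0, -2.857]
force: [0.6, -0.9, 3.0]
grip_width: 0.0461
grip_force: 24.9
```

Run:
```python
from station import cams; import cv2
p,_=cams.camera('top'); cv2.imwrite('pics/t2.png',cv2.resize(cv2.cvtColor(p[120:300,260:440],cv2.COLOR_RGB2BGR),None,fx=3,fy=3,interpolation=cv2.INTER_CUBIC))
```

```text
(no output)
```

View pics/t2.png

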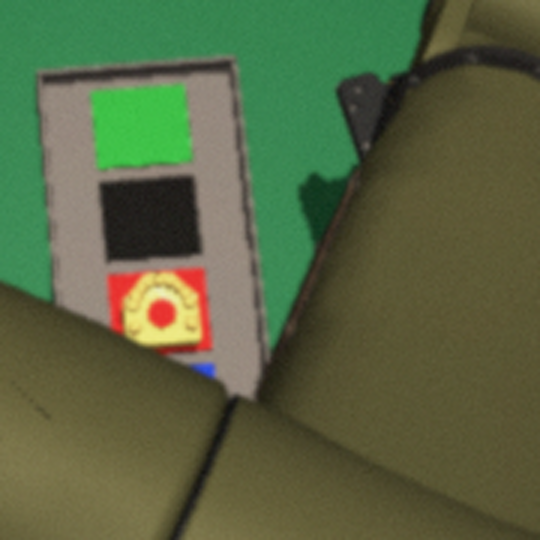

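The top crop shows the red-disc model upright on the red pad at crop (162,312). The arm hides the blue pad, so that last fit was spurious and I'll recheck it later. The front model is gripped at 46 mm, as it should be.

jog_arm(
  rows=[
    {"gripper": 0.035,"slide": [0,0,-0.01],"spin": 0},
    {"gripper": 0.035,"slide": [0,0,-0.03],"spin": 0},
    {"gripper": 0.035,"slide": [0,0,-0.06],"spin": 0},
    {"gripper": 0.035,"slide": [0,0,-0.095],"spin": 0},
    {"gripper": 0.035,"slide": [0,0,-0.095],"spin": 0},
  ],
)

```text
time_s: 15.15
ee_pos: [0.637, -0.2558, 0.3039]
eef_rot: [-3.136, 0.006, -2.857]
force: [0.9, -0.0, -1.0]
grip_width: 0.0459
grip_force: 24.8
```

```bash
python3 plan.py front:place
```

```text
[ 0.637  -0.2558  0.3039 -2.8573] 15.15
front:place slide [-0.012, 0.215, 0.004] spin 0.2 dist 0.216
```

jog_arm(
  rows=[
    {"gripper": 0.035,"slide": [-0.001,0.02,0],"spin": 0.02},
    {"gripper": 0.035,"slide": [-0.003,0.05,0],"spin": 0.05},
    {"gripper": 0.035,"slide": [-0.005,0.085,0],"spin": 0.08},
    {"gripper": 0.035,"slide": [-0.007,0.12,0],"spin": 0.11},
    {"gripper": 0.035,"slide": [-0.009,0.155,0],"spin": 0.14},
    {"gripper": 0.035,"slide": [-0.011,0.185,0],"spin": 0.17},
    {"gripper": 0.035,"slide": [-0.012,0.205,0],"spin": 0.19},
    {"gripper": 0.035,"slide": [-0.012,0.215,0],"spin": 0.2},
  ],
)

```text
time_s: 15.95
ee_pos: [0.5874, -0.0444, 0.2978]
eef_rot: [3.142, -0.0, -3.057]
force: [0.6, -0.2, 0.1]
grip_width: 0.0457
grip_force: 24.8
```

jog_arm(
  rows=[
    {"gripper": 0.035,"slide": [0,0,0],"spin": 0},
    {"gripper": 0.035,"slide": [0,0,0],"spin": 0},
    {"gripper": 0.035,"slide": [0,0,0],"spin": 0},
  ],
)

```text
time_s: 16.25
ee_pos: [0.5879, -0.0469, 0.2976]
eef_rot: [-3.141, -0.0, -3.058]
force: [0.6, -0.6, -1.0]
grip_width: 0.0459
grip_force: 24.8
```

```bash
python3 plan.py front:place
```

```text
[ 0.5879 -0.0469  0.2976 -3.0581] 16.25
front:place slide [-0.0, 0.001, -0.002] spin -0.0 dist 0.003
```

jog_arm(
  rows=[
    {"gripper": 0.035,"slide": [0,0.001,0.025],"spin": 0},
    {"gripper": 0.035,"slide": [0,0.001,0.05],"spin": 0},
    {"gripper": 0.035,"slide": [0,0.001,0.07],"spin": 0},
    {"gripper": 0.035,"slide": [0,0.001,0.08],"spin": 0},
    {"gripper": 0.035,"slide": [0,0.001,0.085],"spin": 0},
    {"gripper": 0.035,"slide": [0,0.001,0.087],"spin": 0},
    {"gripper": 0.035,"slide": [0,0.001,0.088],"spin": 0},
    {"gripper": 0.035,"slide": [0,0.001,0.088],"spin": 0},
  ],
)

```text
time_s: 17.05
ee_pos: [0.5878, -0.045, 0.2103]
eef_rot: [-3.141, 0.001, -3.057]
force: [-0.0, -0.4, -0.6]
grip_width: 0.0457
grip_force: 24.8
```

jog_arm(
  rows=[
    {"gripper": 0.035,"slide": [0,0,0.001],"spin": 0},
    {"gripper": 0.035,"slide": [0,0,0.001],"spin": 0},
    {"gripper": 0.035,"slide": [0,0,0.001],"spin": 0},
  ],
)

```text
time_s: 17.35
ee_pos: [0.5877, -0.0449, 0.2089]
eef_rot: [-3.142, 0.0, -3.057]
force: [-0.3, 0.2, -1.0]
grip_width: 0.0457
grip_force: 24.8
```

jog_arm(
  rows=[
    {"gripper": 0.035,"slide": [0,0,0.001],"spin": 0},
    {"gripper": 0.035,"slide": [0,0,0.001],"spin": 0},
    {"gripper": 0.035,"slide": [0,0,0.001],"spin": 0},
  ],
)

```text
time_s: 17.65
ee_pos: [0.5878, -0.0449, 0.2087]
eef_rot: [-3.141, 0.001, -3.057]
force: [-5.0, 0.5, 10.4]
grip_width: 0.0461
grip_force: 24.8
```

jog_arm(
  rows=[
    {"gripper": 0.09,"slide": [0,0,-0.001],"spin": 0},
    {"gripper": 0.09,"slide": [0,0,-0.001],"spin": 0},
    {"gripper": 0.09,"slide": [0,0,-0.001],"spin": 0},
    {"gripper": 0.09,"slide": [0,0,-0.001],"spin": 0},
    {"gripper": 0.09,"slide": [0,0,-0.001],"spin": 0},
    {"gripper": 0.09,"slide": [0,0,-0.03],"spin": 0},
    {"gripper": 0.09,"slide": [0,0,-0.06],"spin": 0},
    {"gripper": 0.09,"slide": [0,0,-0.091],"spin": 0},
  ],
)

```text
time_s: 18.45
ee_pos: [0.5875, -0.0449, 0.2995]
eef_rot: [3.141, -0.001, -3.057]
force: [0.5, 0.6, 0.4]
grip_width: 0.0901
grip_force: 0.0
```

```bash
python3 plan.py quad:pick
```

```text
[ 0.5875 -0.0449  0.2995 -3.0574] 18.45
quad:pick slide [0.085, -0.194, -0.001] spin -0.29 dist 0.211
```

jog_arm(
  rows=[
    {"gripper": 0.07,"slide": [0.085,-0.194,0],"spin": -0.29},
    {"gripper": 0.07,"slide": [0.085,-0.194,0],"spin": -0.29},
    {"gripper": 0.07,"slide": [0.085,-0.194,0],"spin": -0.29},
    {"gripper": 0.07,"slide": [0.085,-0.194,0],"spin": -0.29},
    {"gripper": 0.07,"slide": [0.085,-0.194,0],"spin": -0.29},
    {"gripper": 0.07,"slide": [0.085,-0.194,0],"spin": -0.29},
    {"gripper": 0.07,"slide": [0.085,-0.194,0],"spin": -0.29},
    {"gripper": 0.07,"slide": [0.085,-0.194,0],"spin": -0.29},
  ],
)

```text
time_s: 19.25
ee_pos: [0.5197, -0.2443, 0.2986]
eef_rot: [3.141, -0.0, -2.766]
force: [-0.1, 0.4, -0.5]
grip_width: 0.07
grip_force: 0.0
```

```bash
python3 plan.py quad:pick
```

```text
[ 0.5197 -0.2443  0.2986 -2.7661] 19.25
quad:pick slide [0.001, -0.0, -0.001] spin 0.01 dist 0.002
```

jog_arm(
  rows=[
    {"gripper": 0.07,"slide": [0,0,0.03],"spin": 0},
    {"gripper": 0.07,"slide": [0,0,0.06],"spin": 0},
    {"gripper": 0.07,"slide": [0,0,0.08],"spin": 0},
    {"gripper": 0.07,"slide": [0,0,0.09],"spin": 0},
    {"gripper": 0.07,"slide": [0,0,0.096],"spin": 0},
    {"gripper": 0.07,"slide": [0,0,0.096],"spin": 0},
  ],
)

```text
time_s: 19.85
ee_pos: [0.5196, -0.245, 0.2026]
eef_rot: [3.141, -0.0, -2.767]
force: [0.2, -1.0, -0.9]
grip_width: 0.0699
grip_force: 0.0
```

jog_arm(
  rows=[
    {"gripper": 0.02,"slide": [0,0,0],"spin": 0},
    {"gripper": 0.02,"slide": [0,0,0],"spin": 0},
    {"gripper": 0.02,"slide": [0,0,0],"spin": 0},
    {"gripper": 0.02,"slide": [0,0,0],"spin": 0},
    {"gripper": 0.02,"slide": [0,0,0],"spin": 0},
    {"gripper": 0.02,"slide": [0,0,0],"spin": 0},
  ],
)

```text
time_s: 20.45
ee_pos: [0.5193, -0.2454, 0.2028]
eef_rot: [-3.142, 0.0, -2.767]
force: [-0.9, 0.7, 2.3]
grip_width: 0.0318
grip_force: 25.0
```

jog_arm(
  rows=[
    {"gripper": 0.02,"slide": [0,0,-0.01],"spin": 0},
    {"gripper": 0.02,"slide": [0,0,-0.03],"spin": 0},
    {"gripper": 0.02,"slide": [0,0,-0.06],"spin": 0},
    {"gripper": 0.02,"slide": [0,0,-0.095],"spin": 0},
    {"gripper": 0.02,"slide": [0,0,-0.095],"spin": 0},
  ],
)

```text
time_s: 20.95
ee_pos: [0.5198, -0.2457, 0.3029]
eef_rot: [-3.136, 0.005, -2.767]
force: [0.0, -0.4, -1.1]
grip_width: 0.0318
grip_force: 25.0
```

```bash
python3 plan.py quad:place
```

```text
[ 0.5198 -0.2457  0.3029 -2.7674] 20.95
quad:place slide [-0.204, 0.14, 0.003] spin 0.29 dist 0.248
```

jog_arm(
  rows=[
    {"gripper": 0.02,"slide": [-0.015,0.01,0],"spin": 0.03},
    {"gripper": 0.02,"slide": [-0.042,0.029,0],"spin": 0.07},
    {"gripper": 0.02,"slide": [-0.075,0.051,0],"spin": 0.12},
    {"gripper": 0.02,"slide": [-0.11,0.075,0],"spin": 0.17},
    {"gripper": 0.02,"slide": [-0.143,0.098,0],"spin": 0.21},
    {"gripper": 0.02,"slide": [-0.174,0.119,0],"spin": 0.25},
    {"gripper": 0.02,"slide": [-0.194,0.133,0],"spin": 0.28},
    {"gripper": 0.02,"slide": [-0.204,0.14,0],"spin": 0.29},
  ],
)

```text
time_s: 21.75
ee_pos: [0.6586, -0.0386, 0.297]
eef_rot: [3.141, -0.001, -3.056]
force: [0.2, 0.0, -0.7]
grip_width: 0.0319
grip_force: 25.0
```

jog_arm(
  rows=[
    {"gripper": 0.02,"slide": [0,0,0],"spin": 0},
    {"gripper": 0.02,"slide": [0,0,0],"spin": 0},
    {"gripper": 0.02,"slide": [0,0,0],"spin": 0},
  ],
)

```text
time_s: 22.05
ee_pos: [0.6575, -0.0418, 0.2977]
eef_rot: [-3.141, -0.0, -3.058]
force: [-0.0, -0.9, -0.8]
grip_width: 0.0318
grip_force: 25.0
```

```bash
python3 plan.py quad:place
```

```text
[ 0.6575 -0.0418  0.2977 -3.0582] 22.05
quad:place slide [-0.001, 0.001, -0.002] spin -0.0 dist 0.003
```

jog_arm(
  rows=[
    {"gripper": 0.02,"slide": [-0.001,0.001,0.025],"spin": 0},
    {"gripper": 0.02,"slide": [-0.001,0.001,0.05],"spin": 0},
    {"gripper": 0.02,"slide": [-0.001,0.001,0.07],"spin": 0},
    {"gripper": 0.02,"slide": [-0.001,0.001,0.08],"spin": 0},
    {"gripper": 0.02,"slide": [-0.001,0.001,0.085],"spin": 0},
    {"gripper": 0.02,"slide": [-0.001,0.001,0.087],"spin": 0},
    {"gripper": 0.02,"slide": [-0.001,0.001,0.088],"spin": 0},
    {"gripper": 0.02,"slide": [-0.001,0.001,0.088],"spin": 0},
  ],
)

```text
time_s: 22.85
ee_pos: [0.659, -0.0395, 0.2104]
eef_rot: [-3.141, 0.001, -3.057]
force: [-0.5, -0.5, -0.5]
grip_width: 0.0315
grip_force: 25.0
```

jog_arm(
  rows=[
    {"gripper": 0.02,"slide": [0,0,0.001],"spin": 0},
    {"gripper": 0.02,"slide": [0,0,0.001],"spin": 0},
    {"gripper": 0.02,"slide": [0,0,0.001],"spin": 0},
  ],
)

```text
time_s: 23.15
ee_pos: [0.6589, -0.0394, 0.2088]
eef_rot: [-3.142, 0.0, -3.057]
force: [0.1, 0.8, 0.4]
grip_width: 0.0318
grip_force: 25.0
```

jog_arm(
  rows=[
    {"gripper": 0.02,"slide": [0,0,0.001],"spin": 0},
    {"gripper": 0.02,"slide": [0,0,0.001],"spin": 0},
    {"gripper": 0.02,"slide": [0,0,0.001],"spin": 0},
  ],
)

```text
time_s: 23.45
ee_pos: [0.659, -0.0394, 0.2088]
eef_rot: [-3.141, 0.0, -3.057]
force: [-5.1, 0.2, 9.4]
grip_width: 0.032
grip_force: 25.0
```

jog_arm(
  rows=[
    {"gripper": 0.08,"slide": [0,0,-0.001],"spin": 0},
    {"gripper": 0.08,"slide": [0,0,-0.001],"spin": 0},
    {"gripper": 0.08,"slide": [0,0,-0.001],"spin": 0},
    {"gripper": 0.08,"slide": [0,0,-0.001],"spin": 0},
    {"gripper": 0.08,"slide": [0,0,-0.001],"spin": 0},
    {"gripper": 0.08,"slide": [0,0,-0.03],"spin": 0},
    {"gripper": 0.08,"slide": [0,0,-0.07],"spin": 0},
    {"gripper": 0.08,"slide": [0,0,-0.12],"spin": 0},
  ],
)

```text
time_s: 24.25
ee_pos: [0.6586, -0.0394, 0.3274]
eef_rot: [3.141, -0.003, -3.057]
force: [-0.2, 0.3, 1.1]
grip_width: 0.0798
grip_force: 0.0
```

jog_arm(
  rows=[
    {"gripper": 0.08,"slide": [0.3,0.35,-0.05],"spin": 0},
    {"gripper": 0.08,"slide": [0.3,0.35,-0.05],"spin": 0},
    {"gripper": 0.08,"slide": [0.3,0.35,-0.05],"spin": 0},
    {"gripper": 0.08,"slide": [0.3,0.35,-0.05],"spin": 0},
    {"gripper": 0.08,"slide": [0.3,0.35,-0.05],"spin": 0},
    {"gripper": 0.08,"slide": [0.3,0.35,-0.05],"spin": 0},
    {"gripper": 0.08,"slide": [0.3,0.35,-0.05],"spin": 0},
    {"gripper": 0.08,"slide": [0.3,0.35,-0.05],"spin": 0},
  ],
)

```text
time_s: 25.05
ee_pos: [0.3739, 0.2406, 0.3712]
eef_rot: [3.141, 0.001, -3.058]
force: [0.8, 0.2, -0.2]
grip_width: 0.0799
grip_force: 0.0
```

jog_arm(
  rows=[
    {"gripper": 0.08,"slide": [0.0,0.05,0],"spin": 0},
    {"gripper": 0.08,"slide": [0.0,0.05,0],"spin": 0},
    {"gripper": 0.08,"slide": [0.0,0.05,0],"spin": 0},
  ],
)

```text
time_s: 25.35
ee_pos: [0.3711, 0.29, 0.3706]
eef_rot: [-3.141, -0.0, -3.055]
force: [0.3, 0.3, -0.4]
grip_width: 0.0802
grip_force: 0.0
```

```bash
python3 chk.py upper lower front quad
python3 - <<'E'
from h import *
C=cam('top'); p,_=cams.camera('top'); cv2.imwrite('pics/end.png',cv2.cvtColor(p[100:320,60:360],cv2.COLOR_RGB2BGR).repeat(2,0).repeat(2,1))
for uv,s in (((122,253),'cut'),((173,176),'quad')):
    try: print(np.round(fit(C,blob(p,uv),s)[0],4))
    except Exception as e: print(e)
E
```

```text
upper 535 [ 0.0597  0.5157 -0.0539  0.1107] off mm [-2.8 -1.9]
lower 591 [ 0.0407  0.4466 -0.0605  0.1614] off mm [-2.  -2.7]
front 578 [ 0.3362  0.5875 -0.0471  0.1297] off mm [-0.5 -1.2]
quad 369 [ 0.0532  0.6585 -0.0414  0.051 ] off mm [-0.3 -1.1]
max() iterable argument is empty
[ 0.0591  0.6254  0.2536 -0.3631]
```

View pics/end.png

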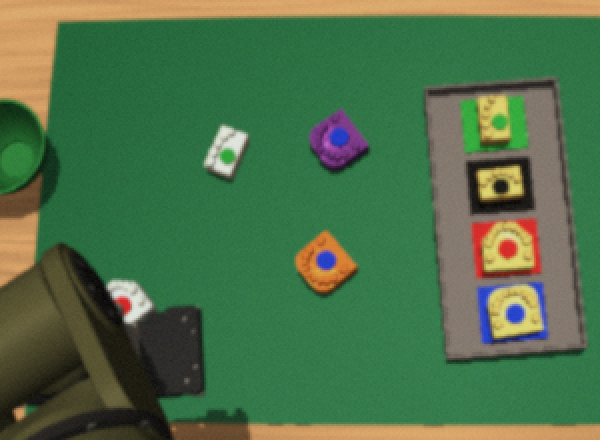

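The end picture shows all four yellow models upright on matching pads: green (495,122), black (500,185), red (507,248) and blue (514,313), each within 4 mm of centre. White quadrant (228,155) and white upper (125,300) have not moved visibly. The arm is clear of everything, so I hand in.

```bash
python3 -c "
from station import workorder; print(workorder.hand_in())"
```

```text
the job is handed in; nothing more can be done
None
```

The job is handed in: all four yellow models stand upright on the pads of their disc colours, each measured within about 4 mm of centre, and the white models were left in place; the hand-in returned no verdict, and the arm partly hid the white upper in my last picture, so I checked that one only by eye.

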